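# Roll the angle bracket onto its other leg for the next hardness test

### The arm

A 6-joint arm with a two-finger parallel gripper is mounted at the origin on the work surface. World frame = base frame: x ahead of the robot, y to its left, z up, the work surface at z = 0. Lengths are in m, angles in rad, forces in N, time in s.
With the tool pointing down it reaches from about 0.35 to 0.975 m from the base axis. Payload 4.9 kg.
Tool frame: the origin (TCP) lies at the very end of the fingers, on their centre line; the grasp point (between the pads) lies grip_depth behind it (grip_depth is the distance from the TCP to the grasp point, in m); z points along the fingers, y is the line along which they close (so a half turn about z gives the same grasp; the last joint's range is limited). The gripper opens to 85 mm and grips with 20 to 120 N. Pads are 22 mm wide; open, the fingers measure 114 mm over their backs; the gripper's body (76 mm by 85 mm) begins 54 mm behind the grasp point. The pads swing forward as they close: fully open they stand 13 mm farther back than shut.
Start: joints at [-1.247, 0.053, 1.613, -0, 1.476, -0.119], TCP at [0.268, -0.565, 0.192] pointing down, gripper open.
Joint ranges: [-3.01, 3.01], [-1.01, 2.22], [0.06, 2.58], [-1.02, 4.17], [0.09, 2.62], [-3.14, 3.14]. Speed limits (rad/s): [2.57, 2.57, 3.14, 3.14, 3.14, 3.14].

### API

Orientations are given as [roll, pitch, yaw] about the fixed x, y, z axes, in that order (R = Rz(yaw) Ry(pitch) Rx(roll)).
In Python, from cell import * gives the robot as it stands.
- The arm moves only by the tool move_arm, never from a script. Its arguments are lists of equal length, an entry for each row: "hand": the finger opening in cm, from 0 to 8.54; "xyz": the shift along the world's x, y, z in cm, a list of three; "twist": the turn, a rotation vector about the world's x, y, z in degrees, a list of three. A call has 1 to 12 rows; each row shifts and turns the commanded pose from where the row before left it; what a row does not reach is not made up. A row lasts 1/8 s, in which the tool goes at most 62.5 mm and 10.7 degrees, less where a joint would pass 70% of its speed; a pose out of reach is approached as far as the arm can. A call with a gripper value outside its range is refused whole. The fingers move at their own pace and stop on an object; the grip force is fixed at half the most. Time passes only in rows, so rows that do not move let the fingers close. It gives the time, the measured TCP pose, the force, the opening and the grip force at its end, in the units of the state.
- read_state(): the state, without advancing time (a new reading comes with each control period).
- camera(name): name is "scene" or "top"; returns (picture, depth): 420x560x3 uint8, red, green, blue; 420x560 float32, m along the optical axis (not along the pixel's ray), 0 where there is no reading.
- get_calibration(name): a dict with "mtx" (3x3 intrinsics, pixels), "distortion" ([k1, k2, p1, p2, k3] as OpenCV has them; the pictures are not rectified), "R" (3x3) and "t" (3): a world point X has camera coordinates R X + t. Camera axes: x right, y down, z forward; pixel columns grow to the right and rows downward; lengths in m; the calibration is good to about 2 mm. A picture is of the moment at which its call begins. get_calibration takes no time and is no camera call.
- sign_off(): hands the job in; it is judged then, once.
Trained networks look in the newest picture that a camera, given by its name, has taken for a name from the list of things; names that differ only in an ending like _2 or _b are one class to them, and where a whole thing is asked for, a point or a joint stands for the part that bears it (a point fixed in the world has none). Each returns a list of dicts, best first, with "score" (0 to 1); they miss things now and then, are a little off and sometimes report something else, mostly with a low value. They report only what shows in the picture. A call takes as long as a camera call.
- trace(camera, thing): "mask" (420x560 bool, what is visible of it) and "location" ([column, row] as shares, 0 to 1, of the picture: columns of its width, rows of its height, amid what is visible of it).
- tip_of(camera, thing): "location" ([column, row] as shares, 0 to 1, of the picture: columns of its width, rows of its height: a listed point, or the origin of a listed thing).
The state is a dict: "clock": time; "q": joint angles; "joint_velocities": joint speeds; "effort": joint torques, N m; "eef_pos": TCP position; "eef_rot": TCP orientation; "force": force on the tool from outside, world axes, zero at the start; "torque": the same for the moment, N m; "finger_gap": finger opening in m; "gripper_force": force on a finger pad.
Only numpy, scipy, OpenCV 4.12 (cv2) and the standard library are available. Lean on these libraries where they do the work, as an engineer would, in place of code of your own. Each camera call takes 0.05 s, during which the arm holds its last target. There are 200 camera calls.

### The job

The foot of the steel angle bracket has been tested (three red dots); now its standing leg is due. Only pushing with the fingers, never gripping it or lifting it off the plate, roll the bracket over its heel, away from the robot, until the standing leg lies flat on the dark support plate with its bare inner face up, easing it down rather than letting it drop. Leave it pushed home with the free end of that leg flush against the brass stop bar, and leave the reference block, probe and display unit where they are.

Things in the scene. Friction and masses are not known exactly. Their poses are not given: they have to be found in the camera images.
- bracket: loose steel L bracket, 0.5 to 0.85 kg; legs 60 mm wide (y), 12 mm thick. Origin: middle of the heel (outer corner edge), at plate height. Start: foot flat along -x, 60 mm long, three red dots; standing leg up along +z, 75 mm, outer face x = 0 looking away from the robot; yaw within 0.3 rad of the plate's. Job done: turned 90 degrees about +y; x points down, z away from the robot
- inner_corner (a point): middle of the inside corner line where foot and leg meet, at bracket (-12, 0, 12) mm. A fingertip kept low in here holds the bracket both ways while it rolls: the leg bears on its far side, the rising foot on its near side
- end_left (a point): corner of the standing leg's free end (top at the start), at bracket (0, 30, 75) mm, on the outer face. Pushed 50 mm or more above its underside the bracket tips about the heel without sliding; pushed low it slides. It balances at about 35 degrees; beyond that, unless held back, it falls over fast
- end_right (a point): the other corner of the same end edge, at bracket (0, -30, 75) mm
- plate: fixed dark steel plate 260 (x) by 380 (y) by 25 mm; origin under its centre on the bench, top at z = 25 mm. On its far side a brass stop bar 16 mm deep, 12 mm high, 240 mm long along y, centred at y = 0; its face towards the robot is at x = +110 mm. At the start the bracket's heel is 110 to 145 mm short of that face
- ref_block: bystander: bright steel reference disc, 60 mm across, 16 mm high, loose on the plate to one side of the bracket; origin under its centre
- probe: bystander: slim rebound probe, 160 mm long, 25 mm across, lying along its x in a black rest, 29 mm high in all, loose on the plate to the other side; origin under the rest
- meter: bystander: grey handheld display unit 135 (x) by 76 by 26 mm lying on the bench beside the plate; origin under its centre

How it is judged:
By the outcome, as a careful person would: the job done as asked, in the order asked, and still so for the second after the job is handed in, with the robot touching nothing.
It also fails if it takes over 58 s, if anything falls off the work surface, if the arm or the gripper's body presses on something with over 40 N, if the wrist force passes 120 N, or if a joint passes its speed limit or range.

## Working session

There is one attempt and no reset: what is moved stays moved. The work goes in short steps, Python scripts to look and compute and a tool call to move; the robot and the scene stay as the last step left them, time stands still between calls to the robot, and variables do not carry over. Pictures are saved under pics/ and viewed, at most 10 in all, crops included, and the job is handed in when it is done.

Besides the shell and the picture viewer there is one more tool, called in YAML: its name, and indented under it one key for each argument. move_arm: Moves the arm, as the interface text tells. Its arguments: {"type":"object","properties":{"hand":{"type":"array","items":{"type":"number"}},"xyz":{"type":"array","items":{"type":"array","items":{"type":"number"}}},"twist":{"type":"array","items":{"type":"array","items":{"type":"number"}}}},"required":["hand","xyz","twist"]}

```bash
mkdir -p pics; ls
cat > h.py <<'E'
from cell import *
import numpy as np, cv2
def ray(cam,px):
    c=get_calibration(cam); K=np.array(c["mtx"]);d=np.array(c["distortion"])
    n=cv2.undistortPoints(np.array(px,float).reshape(-1,1,2),K,d)[:,0]
    R=np.array(c["R"]);t=np.array(c["t"])
    return -R.T@t, np.c_[n,np.ones(len(n))]@R
def atz(cam,px,z):
    o,r=ray(cam,px); return o+r*((z-o[2])/r[:,2])[:,None]
def loc(cam,thing):
    L=tip_of(cam,thing)
    return [(round(l["score"],2),np.array(l["location"])*[560,420]) for l in L[:2]]
def cloud(cam,depth):
    v,u=np.mgrid[:420,:560]; o,r=ray(cam,np.c_[u.ravel(),v.ravel()])
    return (o+r*depth.reshape(-1,1)).reshape(420,560,3)
def show(cam,name):
    p,d=camera(cam); cv2.imwrite("pics/"+name,p[:,:,::-1]); return p,d
E
python3 - <<'E'
from h import *
np.set_printoptions(precision=4,suppress=True)
s=read_state();print(s)
for c in("scene","top"):
    p,d=show(c,c+"0.png");P=cloud(c,d)
    print(c,ray(c,[[280,210]]))
    for th,z in(("bracket",.025),("inner_corner",.037),("end_left",.1),("end_right",.1),("plate",0),("ref_block",.025),("probe",.025),("meter",0)):
        L=loc(c,th)
        print(th,[(sc,l,atz(c,[l],z)[0]) for sc,l in L])
    m=trace(c,"bracket")
    if m:
        q=P[m[0]["mask"]&(d>0)];print("mask",len(q),q.min(0),q.max(0),np.percentile(q,[5,50,95],axis=0))
E
python3 -c "
import cv2,numpy as np
a=cv2.imread('pics/scene0.png');b=cv2.imread('pics/top0.png')"
```

```text
pics
{'clock': 0.0, 'q': array([-1.247 ,  0.0534,  1.6143,  0.    ,  1.476 , -0.119 ]), 'joint_velocities': array([ 0.0008,  0.0003, -0.0003, -0.0012,  0.0005,  0.0002]), 'effort': array([  0.0015, -39.3684, -37.0174,   0.    ,   0.0071,  -0.    ]), 'eef_pos': array([ 0.2676, -0.564 ,  0.1907]), 'eef_rot': array([-3.1395, -0.0003,  0.4428]), 'force': array([ 0.5199, -0.0067,  0.6595]), 'torque': array([-0.049 ,  0.0067, -0.0459]), 'gripper_force': 0.0, 'finger_gap': 0.08535537885939266}
scene (array([ 1.3731, -0.0767,  0.6022]), array([[-0.8586, -0.0121, -0.5126]]))
bracket [(0.63, array([324.8  , 244.104]), array([0.5421, 0.0035, 0.025 ]))]
inner_corner [(0.74, array([327.488, 234.906]), array([0.526 , 0.0095, 0.037 ]))]
end_left [(0.86, array([342.888, 211.302]), array([0.5357, 0.0364, 0.1   ])), (0.41, array([327.208, 232.806]), array([ 0.6135, -0.0001,  0.1   ]))]
end_right [(0.91, array([316.288, 210.882]), array([ 0.5347, -0.0164,  0.1   ]))]
plate [(0.69, array([317.184, 256.788]), array([ 0.5521, -0.0117,  0.    ]))]
ref_block [(0.84, array([389.088, 242.004]), array([0.5334,
[... 534 characters left out ...]
 0.0168, 0.037 ]))]
end_left [(0.94, array([207.48, 230.79]), array([0.5237, 0.038 , 0.1   ]))]
end_right [(0.76, array([233.128, 232.092]), array([ 0.5204, -0.015 ,  0.1   ])), (0.3, array([302.624, 222.306]), array([ 0.5393, -0.1584,  0.1   ]))]
plate [(0.95, array([233.408, 229.194]), array([ 0.5471, -0.0054,  0.    ]))]
ref_block [(0.72, array([171.696, 236.712]), array([0.5264, 0.1297, 0.025 ]))]
probe [(0.98, array([299.992, 221.298]), array([ 0.5583, -0.1571,  0.025 ]))]
meter [(0.69, array([429.52 , 245.784]), array([ 0.503 , -0.4527,  0.    ]))]
mask 946 [ 0.4646 -0.0208  0.0224] [0.5479 0.0514 0.1037] [[ 0.4716 -0.0161  0.0331]
 [ 0.5045  0.0128  0.0375]
 [ 0.5256  0.0404  0.1001]]
```

View pics/scene0.png

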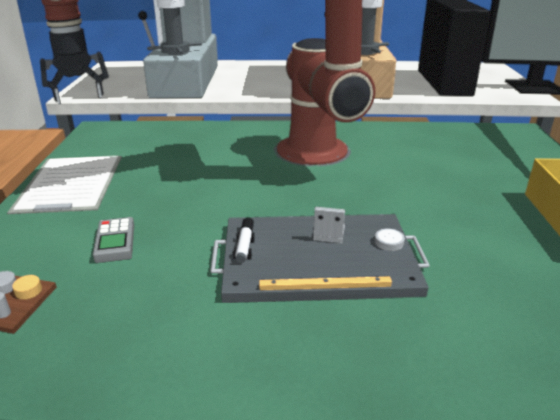

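View pics/top0.png

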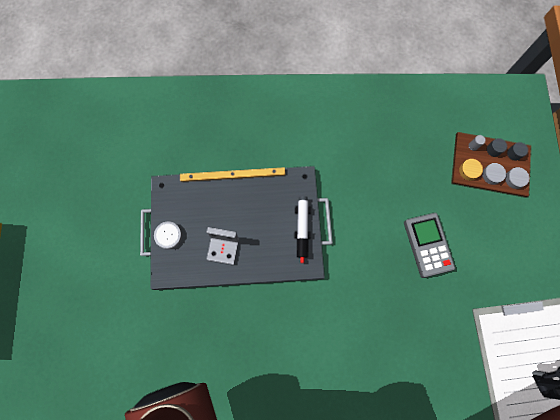

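The scene view shows the bracket standing at about (328,225), the brass bar at (325,284), the disc at (390,240) and the probe at (245,243). The top view shows the foot with its red dots at (222,248), the leg's top edge at (221,232), and the brass bar from (180,178) to (285,171).

Run:
```python
from h import *
np.set_printoptions(precision=4,suppress=True)
def rect(cam,mask,z):
    v,u=np.nonzero(mask); X=atz(cam,np.c_[u,v],z)[:,:2]
    r=cv2.minAreaRect((X*1000).astype(np.float32)); return np.round(r[0],1),np.round(r[1],1),round(r[2],2),np.round(cv2.boxPoints(r)).tolist()
for c in("top","scene"):
    p,d=camera(c);P=cloud(c,d);hsv=cv2.cvtColor(p,cv2.COLOR_RGB2HSV)
    br=(hsv[...,0]>15)&(hsv[...,0]<30)&(hsv[...,1]>120)&(hsv[...,2]>120)&(abs(P[...,1])<.2)&(P[...,0]>.55)&(P[...,0]<.8)
    n,l,st,_=cv2.connectedComponentsWithStats(br.astype(np.uint8)); br=l==1+st[1:,4].argmax()
    print(c,"brass",rect(c,br,.037), "z",np.median(P[br][:,2]))
    pm=trace(c,"plate")[0]["mask"]; print("plate",rect(c,pm,.025))
    m=trace(c,"bracket")[0]["mask"]
    z=P[...,2]
    for nm,k,zz in(("foot",m&(z<.045),.037),("legtop",m&(z>.09),.1)):
        if k.sum()>10:print(nm,k.sum(),np.median(z[k]),rect(c,k,zz))
    if c=="top":
        print("dots",)
        red=m&((hsv[...,0]<8)|(hsv[...,0]>172))&(hsv[...,1]>110); v,u=np.nonzero(red);print(atz(c,np.c_[u,v],.037).mean(0) if len(v) else None)
    for th in("probe","ref_block"):
        print(th,rect(c,trace(c,th)[0]["mask"],.045 if th=="probe" else .041))
    if c=="scene":
        k=m&(z>.045)&(z<.095)
        q=P[k];A=np.c_[q[:,1],np.ones(len(q))];print("face x=a*y+b",np.linalg.lstsq(A,q[:,0],rcond=None)[0],q.mean(0))
    cr=p[200:300,180:300] if c=="top" else p[195:300,210:430]
    cv2.imwrite(f"pics/crop_{c}.png",cv2.resize(cr[:,:,::-1],None,fx=5 if c=="top" else 3.5,fy=5 if c=="top" else 3.5))
```

```text
top brass (array([668.4,  -4.4]), array([ 17.1, 237.9]), 3.01, [[654.0, 114.0], [666.0, -124.0], [683.0, -123.0], [671.0, 115.0]]) z 0.035660578267760645
plate (array([550.7, -11.9]), array([263.6, 428.1]), 3.36, [[407.0, 194.0], [432.0, -233.0], [695.0, -218.0], [670.0, 210.0]])
foot 634 0.03636999585649997 (array([503.7,  14.9]), array([67.1, 72.9]), 78.92, [[461.0, -11.0], [533.0, -25.0], [546.0, 41.0], [474.0, 55.0]])
legtop 192 0.09921051463577096 (array([501.3,  13. ]), array([60.6, 53.3]), 79.77, [[470.0, -12.0], [522.0, -22.0], [533.0, 38.0], [480.0, 48.0]])
dots
[0.4982 0.0147 0.037 ]
probe (array([ 537.9, -159.8]), array([ 35.4, 147.5]), 88.31, [[464.0, -175.0], [611.0, -180.0], [612.0, -144.0], [465.0, -140.0]])
ref_block (array([529.2, 136. ]), array([59.9, 58. ]), 46.2, [[488.0, 134.0], [529.0, 94.0], [571.0, 138.0], [529.0, 178.0]])
scene brass (array([681.4,  -4.8]), array([ 25.3, 235.8]), 2.94, [[663.0, 112.0], [675.0, -123.0], [700.0, -122.0], [688.0, 114.0]]) z 0.034606322991914795
plate (array([571.3, -12. ]), array([285.5, 421.7]), 2.74, [[419.0, 192.0], [439.0, -229.0], [724.0, -216.0], [704.0, 205.0]])
foot 295 0.033206537396835656 (array([479.8,  14.7]), array([ 67. , 141.9]), 84.95, [[406.0, -12.0], [548.0, -25.0], [553.0, 42.0], [412.0, 54.0]])
legtop 201 0.09802489138359227 (array([580.,   5.]), array([ 58.2, 120.2]), 84.39, [[517.0, -18.0], [637.0, -30.0], [643.0, 28.0], [523.0, 40.0]])
probe (array([ 550.9, -158.9]), array([ 37.8, 161.7]), 87.57, [[469.0, -174.0], [631.0, -181.0], [632.0, -143.0], [471.0, -137.0]])
ref_block (array([544.6, 133.4]), array([59.7, 78.7]), 75.31, [[499.0, 114.0], [575.0, 95.0], [590.0, 152.0], [514.0, 172.0]])
face x=a*y+b [0.1784 0.5289] [0.5307 0.0103 0.0706]
```

View pics/crop_top.png

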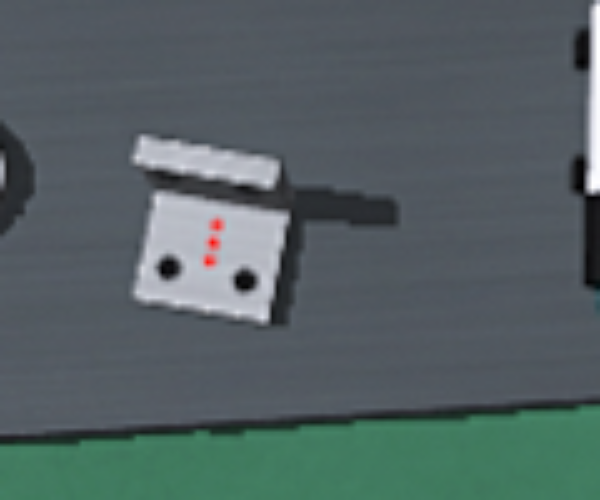

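The top crop shows the foot (dots near crop (213,243)) and the leg yawed about -10.5°, against +3° for the plate. The heel is near (0.528, 0.010) and the bar face near x = 0.664. The plan is to use two fingertips spread 25 mm and tilted 45° forward.

move_arm:
  hand: [2.5,2.5,2.5,2.5,2.5,2.5,2.5,2.5,2.5,2.5,2.5,2.5]
  xyz:
    - [1.7,4.85,0.4]
    - [1.7,4.85,0.4]
    - [1.7,4.85,0.4]
    - [1.7,4.85,0.4]
    - [1.7,4.85,0.4]
    - [1.7,4.85,0.4]
    - [1.7,4.85,0.4]
    - [1.7,4.85,0.4]
    - [1.7,4.85,0.4]
    - [1.7,4.85,0.4]
    - [1.7,4.85,0.4]
    - [1.7,4.85,0.4]
  twist:
    - [0,0,-3]
    - [0,0,-3]
    - [0,0,-3]
    - [0,0,-3]
    - [0,0,-3]
    - [0,0,-3]
    - [0,0,-3]
    - [0,0,-3]
    - [0,0,-3]
    - [0,0,-3]
    - [0,0,-3]
    - [0,0,-3]

```text
clock: 3.0
eef_pos: [0.4722, 0.019, 0.2405]
eef_rot: [3.142, -0.001, -0.187]
force: [1.6, -1.1, 0.3]
finger_gap: 0.0249
gripper_force: 0.0
```

move_arm:
  hand: [2.5,2.5,2.5,2.5,2.5,2.5,2.5,2.5,2.5,2.5]
  xyz:
    - [0,0,0]
    - [0,0,0]
    - [0,0,0]
    - [0,0,0]
    - [0,0,0]
    - [0,0,0]
    - [0,0,0]
    - [0,0,0]
    - [0,0,0]
    - [0,0,0]
  twist:
    - [-0.82,-4.42,0]
    - [-0.82,-4.42,0]
    - [-0.82,-4.42,0]
    - [-0.82,-4.42,0]
    - [-0.82,-4.42,0]
    - [-0.82,-4.42,0]
    - [-0.82,-4.42,0]
    - [-0.82,-4.42,0]
    - [-0.82,-4.42,0]
    - [-0.82,-4.42,0]

```text
clock: 4.25
eef_pos: [0.4804, 0.0191, 0.2399]
eef_rot: [3.141, -0.783, -0.187]
force: [5.8, 4.4, 7.6]
finger_gap: 0.0247
gripper_force: 0.0
```

Run:
```python
from h import *
from scipy.spatial.transform import Rotation as R
s=read_state();print(s["q"]);r=R.from_euler("xyz",s["eef_rot"]).as_matrix();print(r.round(3),s["eef_pos"])
```

```text
[-0.05123887 -1.01109554  2.42372057 -0.11755059  0.95407601  1.73544912]
[[ 0.697 -0.186  0.693]
 [-0.132 -0.983 -0.131]
 [ 0.705  0.    -0.709]] [0.48039506 0.01911988 0.23994202]
```

move_arm:
  hand: [2.5,2.5,2.5,2.5,2.5,2.5,2.5,2.5,2.5]
  xyz:
    - [0,0,-1.7]
    - [0,0,-1.7]
    - [0,0,-1.7]
    - [0,0,-1.7]
    - [0,0,-1.7]
    - [0,0,-1.7]
    - [0,0,-1.7]
    - [0,0,-1.7]
    - [0,0,-1.7]
  twist:
    - [0,0,0]
    - [0,0,0]
    - [0,0,0]
    - [0,0,0]
    - [0,0,0]
    - [0,0,0]
    - [0,0,0]
    - [0,0,0]
    - [0,0,0]

```text
clock: 5.38
eef_pos: [0.4903, 0.0215, 0.0893]
eef_rot: [3.138, -0.774, -0.186]
force: [-1.0, -0.1, -0.6]
finger_gap: 0.0247
gripper_force: 0.0
```

Run:
```python
from h import *
s=read_state();print(s["q"],s["eef_pos"],s["eef_rot"],s["force"])
a,_=camera("top");b,_=camera("scene")
f=lambda p:cv2.resize(p[:,:,::-1],None,fx=4,fy=4,interpolation=cv2.INTER_CUBIC)
cv2.imwrite("pics/near.png",np.hstack([f(a[190:290,170:270]),f(b[165:265,280:380])]))
for th in("end_left","end_right"):
  for c in("top","scene"):
    L=loc(c,th);print(th,c,[(q,atz(c,[l],.1)[0].round(4)) for q,l in L])
```

```text
[-0.03812194 -0.81641948  2.58335277 -0.1861201   0.61456322  1.82992894] [0.49028425 0.02151404 0.08934716] [ 3.13818376 -0.77416262 -0.18646283] [-1.02686523 -0.10079797 -0.56618993]
end_left top [(0.92, array([0.5239, 0.037 , 0.1   ]))]
end_left scene [(0.76, array([0.5354, 0.0396, 0.1   ]))]
end_right top [(0.73, array([ 0.5157, -0.0191,  0.1   ]))]
end_right scene [(0.85, array([ 0.5321, -0.0183,  0.1   ]))]
```

View pics/near.png

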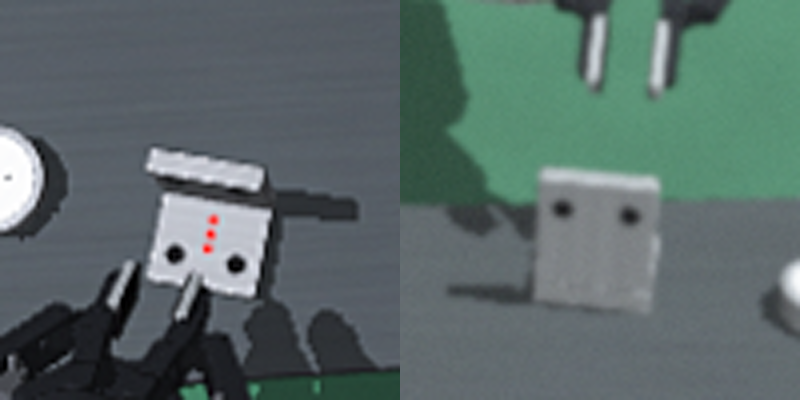

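The near crops show the tips at (128,265) and (193,277) in the top view, and at (595,90) and (655,95) in the scene view. They look farther from the leg than the measured pose says, so I'll project the TCP to check.

```bash
cat >> h.py <<'E'
def proj(cam,X):
    c=get_calibration(cam);R=np.array(c["R"])
    return cv2.projectPoints(np.array(X,float).reshape(-1,1,3),cv2.Rodrigues(R)[0],np.array(c["t"],float),np.array(c["mtx"]),np.array(c["distortion"]))[0][:,0].round(1)
E
python3 - <<'E'
from h import *
s=read_state();print(s["eef_pos"],s["clock"])
t=s["eef_pos"];e=np.array([.183,.983,0])
for c,o in(("top",(170,190)),("scene",(280,165))):
    print(c,(proj(c,[t+e*.013,t-e*.013,[.528,.01,.1],[.528,.01,.025]])-o)*4)
# triangulate tips: L/R
def tri(a,b):
    o1,r1=ray("top",[a]);o2,r2=ray("scene",[b]);r1=r1[0];r2=r2[0]
    k=np.linalg.lstsq(np.c_[r1,-r2],o2-o1,rcond=None)[0];p,q=o1+k[0]*r1,o2+k[1]*r2;return (p+q)/2,np.linalg.norm(p-q)
f=lambda u,v,o:(u/4+o[0],v/4+o[1])
A=(170,190);B=(280,165)
print("tipL",tri(f(128,265,A),f(655-400,95,B)));print("tipR",tri(f(193,277,A),f(195,90,B)))
print("eL",tri(f(150,152,A),f(660-400,178,B)),"eR",tri(f(265,170,A),f(540-400,168,B)))
E
```

```text
[0.49020714 0.02146198 0.09051238] 5.675
top [[158.4 226. ]
 [207.6 234.4]
 [204.4 154.4]
 [221.2 181.6]]
scene [[238.4 158. ]
 [188.4 153.2]
 [197.2 176.8]
 [190.  300.8]]
tipL (array([0.46890651, 0.04442106, 0.11494772]), np.float64(0.001495501277211427))
tipR (array([0.46270486, 0.01272729, 0.11425318]), np.float64(0.00019643087148659517))
eL (array([0.52964166, 0.03960691, 0.10034178]), np.float64(0.0031161916260484044)) eR (array([ 0.51954805, -0.01982003,  0.09989858]), np.float64(0.003124299583191562))
```

Run:
```python
from h import *
a,da=camera("top");b,db=camera("scene");s=read_state();print(s["eef_pos"])
f=lambda p:cv2.resize(p[:,:,::-1],None,fx=6.6,fy=6.6,interpolation=cv2.INTER_CUBIC)
cv2.imwrite("pics/near2.png",np.hstack([f(a[215:275,175:235]),f(b[165:225,310:370])]))
np.set_printoptions(precision=3,suppress=True,linewidth=150)
P=cloud("scene",db)
m=(P[...,0]<.50)&(P[...,0]>.38)&(abs(P[...,1]-.025)<.05)&(P[...,2]>.05)&(P[...,2]<.2)&(db>0)
q=P[m]; s2=q@np.array([.693,-.131,-.709]); i=np.argsort(-s2)[:12];print(s2[i]-s["eef_pos"]@np.array([.693,-.131,-.709]));print(q[i])
```

```text
[0.49028759 0.02143615 0.09073949]
[-0.037 -0.038 -0.038 -0.038 -0.038 -0.038 -0.038 -0.038 -0.038 -0.038 -0.039 -0.039]
[[0.463 0.013 0.118]
 [0.467 0.04  0.118]
 [0.469 0.046 0.119]
 [0.468 0.044 0.119]
 [0.461 0.015 0.117]
 [0.473 0.043 0.124]
 [0.476 0.039 0.127]
 [0.464 0.011 0.121]
 [0.463 0.047 0.114]
 [0.473 0.045 0.123]
 [0.457 0.01  0.115]
 [0.464 0.013 0.121]]
```

View pics/near2.png

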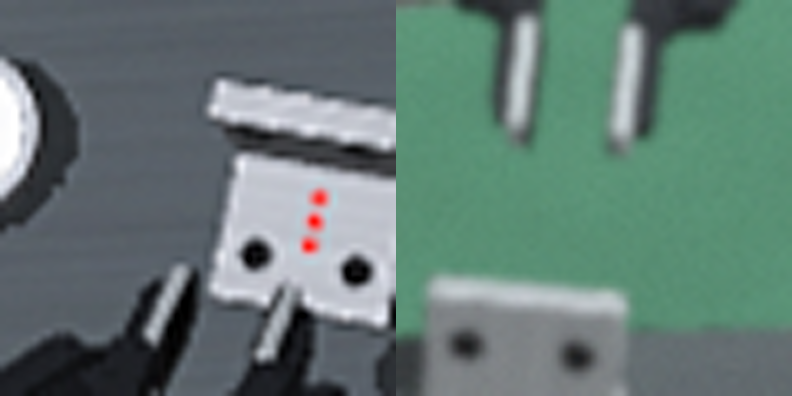

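move_arm:
  hand: [2.5,2.5,2.5,2.5,2.5]
  xyz:
    - [0,0,1]
    - [0,0,1]
    - [0,0,1]
    - [0,0,0]
    - [0,0,0]
  twist:
    - [1.64,8.84,0]
    - [1.64,8.84,0]
    - [1.64,8.84,0]
    - [1.64,8.84,0]
    - [1.64,8.84,0]

```text
clock: 6.4
eef_pos: [0.4912, 0.0213, 0.1218]
eef_rot: [3.136, 0.013, -0.186]
force: [-0.1, 1.2, 0.6]
finger_gap: 0.0248
gripper_force: 0.0
```

Run:
```python
from h import *
import cell;print(getattr(cell,"grip_depth",None))
np.set_printoptions(precision=3,suppress=True,linewidth=150)
from scipy.spatial.transform import Rotation as R
for k in range(2):
    b,db=camera("scene");s=read_state()
T=s["eef_pos"];Rm=R.from_euler("xyz",s["eef_rot"]).as_matrix();print(T,s["eef_rot"],s["q"])
P=cloud("scene",db)
m=(abs(P[...,0]-T[0])<.1)&(abs(P[...,1]-T[1])<.05)&(P[...,2]>.108)&(P[...,2]<.25)&(db>0)
q=(P[m]-T)@Rm; i=np.argsort(-q[:,2])[:15];print(q[i]);print((q[i]@Rm.T+T).mean(0)-T)
```

```text
0.0187
[0.493 0.021 0.12 ] [ 3.136  0.012 -0.187] [-0.106 -0.204  1.978 -0.005  1.38   1.652]
[[ 0.003  0.012 -0.039]
 [ 0.004 -0.02  -0.041]
 [ 0.012  0.017 -0.041]
 [ 0.011 -0.017 -0.042]
 [ 0.013  0.013 -0.042]
 [ 0.015  0.014 -0.043]
 [ 0.006  0.011 -0.043]
 [ 0.011  0.015 -0.043]
 [ 0.012  0.013 -0.044]
 [ 0.015 -0.015 -0.044]
 [ 0.015 -0.019 -0.044]
 [ 0.011 -0.017 -0.044]
 [ 0.012 -0.015 -0.044]
 [ 0.014  0.016 -0.045]
 [ 0.011 -0.019 -0.045]]
[ 0.012 -0.001  0.043]
```

move_arm:
  hand: [2.5,2.5,2.5,2.5,2.5,2.5,2.5]
  xyz:
    - [0,0,0]
    - [0,0,0]
    - [0,0,0]
    - [0,0,0]
    - [0,0,0]
    - [0.7,-0.3,-1.3]
    - [0.7,-0.3,-1.3]
  twist:
    - [-1.64,-8.84,0]
    - [-1.64,-8.84,0]
    - [-1.64,-8.84,0]
    - [-1.64,-8.84,0]
    - [-1.64,-8.84,0]
    - [0,0,0]
    - [0,0,0]

```text
clock: 7.38
eef_pos: [0.5035, 0.0159, 0.0942]
eef_rot: [3.139, -0.779, -0.186]
force: [-0.2, -0.2, -0.0]
finger_gap: 0.0252
gripper_force: 0.0
```

move_arm:
  hand: [2.5,2.5,2.5,2.5]
  xyz:
    - [0.5,-0.2,-1.3]
    - [0.5,-0.2,-1.3]
    - [0.5,0,-1.3]
    - [0,0,0]
  twist:
    - [0,0,0]
    - [0,0,0]
    - [0,0,0]
    - [0,0,0]

```text
clock: 7.88
eef_pos: [0.5178, 0.0117, 0.0537]
eef_rot: [3.138, -0.772, -0.186]
force: [-0.0, -0.2, 0.6]
finger_gap: 0.0255
gripper_force: 0.0
```

```bash
cat >> h.py <<'E'
from scipy.spatial.transform import Rotation as Rot
def st(off=.035,heel=(.5265,.010),yaw=-10.3):
    s=read_state();T=s["eef_pos"];Rm=Rot.from_euler("xyz",s["eef_rot"]).as_matrix();E=T-off*Rm[:,2]
    d=np.array([np.cos(np.radians(yaw)),np.sin(np.radians(yaw))]);v=E[:2]-heel
    print("t",round(s["clock"],2),"T",T.round(4),"E",E.round(4),"s,lat,h mm",(v@d*1e3).round(1),((v[1]*d[0]-v[0]*d[1])*1e3).round(1),(E[2]*1e3-25).round(1),"tilt",np.degrees(np.arctan2(np.hypot(*Rm[:2,2]),-Rm[2,2])).round(1),"yaw",np.degrees(s["eef_rot"][2]).round(1),"F",s["force"].round(1),"q",s["q"].round(2))
def mont(name):
    a,_=camera("top");b,_=camera("scene")
    f=lambda p:cv2.resize(p[:,:,::-1],None,fx=4.9,fy=4.9,interpolation=cv2.INTER_CUBIC)
    cv2.imwrite("pics/"+name,np.hstack([f(a[170:290,180:260]),f(b[185:305,290:370])]))
E
python3 - <<'E'
from h import *
st();mont("n3.png")
E
```

```text
t 7.88 T [0.5178 0.0117 0.0537] E [0.4938 0.0163 0.0787] s,lat,h mm -33.3 0.4 53.7 tilt 44.3 yaw -10.7 F [-0.  -0.2  0.6] q [-0.07 -0.6   2.54 -0.2   0.44  1.84]
```

View pics/n3.png

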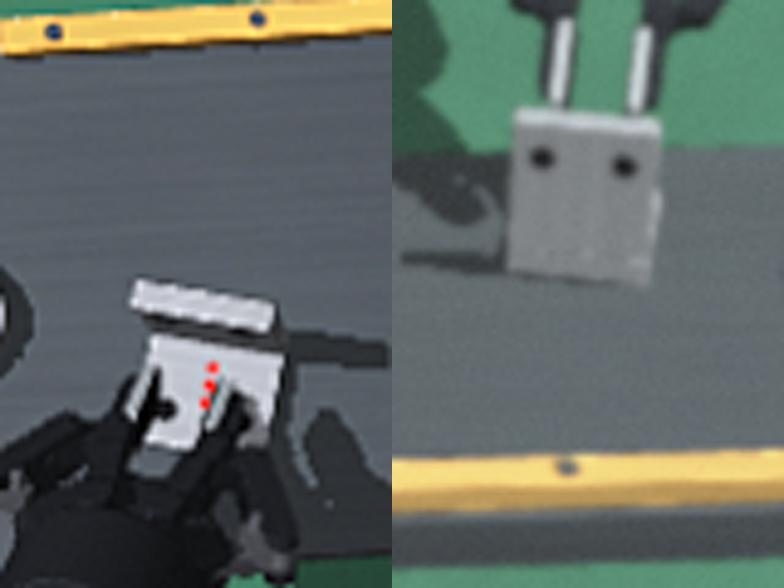

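The tip offset is confirmed: the real fingertips sit about 35 mm behind the reported TCP. The fingers are about 1 cm short of the leg and about 4 mm left of its middle, so I'll shift slightly right and push.

move_arm:
  hand: [2.5,2.5,2.5,2.5,2.5,2.5,2.5,2.5,2.5,2.5,2.5,2.5]
  xyz:
    - [0.15,-0.25,0]
    - [0.15,-0.25,0]
    - [0.25,-0.05,0]
    - [0.25,-0.05,0]
    - [0.25,-0.05,0]
    - [0.25,-0.05,0]
    - [0.25,-0.05,-0.05]
    - [0.25,-0.05,-0.05]
    - [0.25,-0.05,-0.05]
    - [0.25,-0.05,-0.05]
    - [0.25,-0.05,-0.1]
    - [0.25,-0.05,-0.1]
  twist:
    - [0,0,0]
    - [0,0,0]
    - [0,0,0]
    - [0,0,0]
    - [0,0,0]
    - [0,0,0]
    - [0,0,0]
    - [0,0,0]
    - [0,0,0]
    - [0,0,0]
    - [0,0,0]
    - [0,0,0]

```text
clock: 9.48
eef_pos: [0.5474, 0.0015, 0.0512]
eef_rot: [3.138, -0.774, -0.186]
force: [-2.0, 0.8, 2.1]
finger_gap: 0.0251
gripper_force: 1.1
```

```bash
cat >> h.py <<'E'
def tri(a,b):
    o1,r1=ray("top",[a]);o2,r2=ray("scene",[b]);r1=r1[0];r2=r2[0]
    k=np.linalg.lstsq(np.c_[r1,-r2],o2-o1,rcond=None)[0];p,q=o1+k[0]*r1,o2+k[1]*r2;return (p+q)/2,np.linalg.norm(p-q)
def ends():
    _,d=camera("top");_,d2=camera("scene")
    for th in("end_left","end_right"):
        a=loc("top",th);b=loc("scene",th)
        if a and b:
            p,e=tri(a[0][1],b[0][1]);print(th,a[0][0],b[0][0],p.round(4),"err",e.round(4))
        else:print(th,a,b)
    P=cloud("scene",d2);m=trace("scene","bracket")[0]["mask"]&(d2>0)
    m=cv2.erode(m.astype(np.uint8),np.ones((3,3)))>0
    q=P[m];q=q[(q[:,2]>.02)&(abs(q[:,1])<.06)]
    c=np.median(q,0);q=q[np.linalg.norm(q-c,axis=1)<.06]
    n=np.linalg.svd(q-q.mean(0))[2][2];n*=np.sign(n[0]);print("scene face normal",n.round(3),"theta",np.degrees(np.arcsin(-n[2])).round(1),"yaw",np.degrees(np.arctan2(n[1],n[0])).round(1),"zmax",np.percentile(q[:,2],98).round(4),q.mean(0).round(4))
E
python3 - <<'E'
from h import *
st();ends()
E
```

```text
t 9.47 T [0.5474 0.0015 0.0512] E [0.5233 0.0061 0.0762] s,lat,h mm -2.4 -4.4 51.2 tilt 44.4 yaw -10.7 F [-2.   0.8  2.1] q [-0.09 -0.47  2.47 -0.19  0.38  1.81]
end_left 0.7 0.66 [0.5385 0.0398 0.0986] err 0.0107
end_right 0.79 0.88 [ 0.5366 -0.0195  0.0972] err 0.0051
scene face normal [ 0.974 -0.184 -0.134] theta 7.7 yaw -10.7 zmax 0.0996 [0.5371 0.009  0.0681]
```

move_arm:
  hand: [2.5,2.5,2.5,2.5,2.5,2.5,2.5]
  xyz:
    - [0.2,-0.04,-0.05]
    - [0.2,-0.04,-0.05]
    - [0.2,-0.04,-0.05]
    - [0.2,-0.04,-0.05]
    - [0.2,-0.04,-0.1]
    - [0.2,-0.04,-0.1]
    - [0.2,-0.03,-0.1]
  twist:
    - [0,0,0]
    - [0,0,0]
    - [0,0,0]
    - [0,0,0]
    - [0,0,0]
    - [0,0,0]
    - [0,0,0]

```text
clock: 10.7
eef_pos: [0.5612, -0.0013, 0.0459]
eef_rot: [3.138, -0.774, -0.186]
force: [-1.2, -0.1, 1.2]
finger_gap: 0.0248
gripper_force: 0.5
```

Run:
```python
from h import *
st();ends();mont("n4.png")
```

```text
t 10.7 T [ 0.5612 -0.0013  0.0459] E [0.5372 0.0034 0.0709] s,lat,h mm 11.7 -4.6 45.9 tilt 44.3 yaw -10.7 F [-1.2 -0.1  1.2] q [-0.1  -0.4   2.43 -0.2   0.35  1.82]
end_left 0.83 0.78 [0.5609 0.033  0.0897] err 0.0018
end_right 0.87 0.75 [ 0.5496 -0.0219  0.0861] err 0.0017
scene face normal [ 0.919 -0.155 -0.362] theta 21.2 yaw -9.6 zmax 0.0965 [0.5495 0.0082 0.0686]
```

View pics/n4.png

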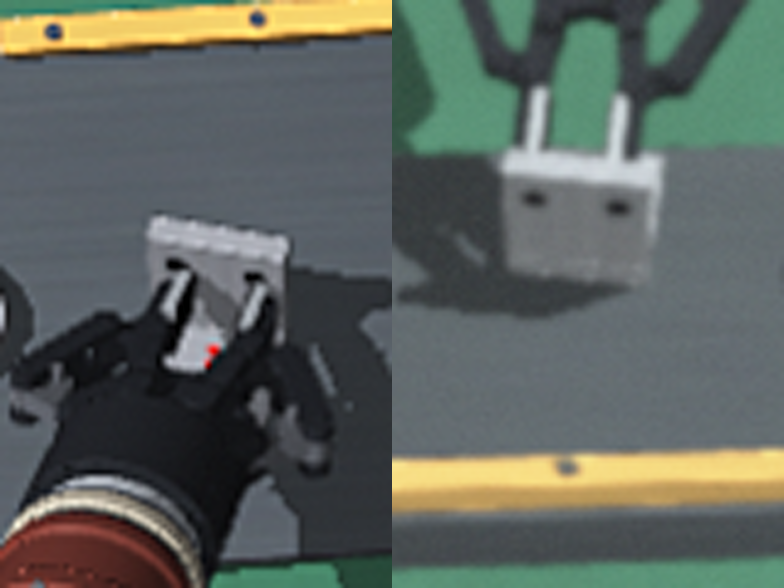

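At about 25° the leg rests on both fingertips. Next I slide them down along the leg into the corner.

move_arm:
  hand: [2.5,2.5,2.5,2.5,2.5,2.5,2.5,2.5]
  xyz:
    - [0,0,-0.15]
    - [-0.05,0.01,-0.2]
    - [-0.1,0.02,-0.2]
    - [-0.1,0.02,-0.2]
    - [-0.1,0.02,-0.2]
    - [-0.1,0.02,-0.2]
    - [-0.1,0.02,-0.2]
    - [-0.1,0.02,-0.2]
  twist:
    - [0,0,0]
    - [0,0,0]
    - [0,0,0]
    - [0,0,0]
    - [0,0,0]
    - [0,0,0]
    - [0,0,0]
    - [0,0,0]

```text
clock: 12.15
eef_pos: [0.5546, 0.0001, 0.0305]
eef_rot: [3.138, -0.774, -0.186]
force: [-1.3, -0.4, 2.1]
finger_gap: 0.0249
gripper_force: 0.8
```

Run:
```python
from h import *
st();ends()
```

```text
t 12.15 T [5.546e-01 1.000e-04 3.050e-02] E [0.5306 0.0047 0.0555] s,lat,h mm 4.9 -4.5 30.5 tilt 44.3 yaw -10.7 F [-1.3 -0.4  2.1] q [-0.1  -0.39  2.45 -0.22  0.31  1.85]
end_left 0.73 0.57 [0.5633 0.0324 0.0922] err 0.0002
end_right 0.65 0.59 [ 0.5214 -0.0074  0.0697] err 0.0376
scene face normal [ 0.92  -0.173 -0.353] theta 20.7 yaw -10.6 zmax 0.0968 [0.5486 0.0062 0.068 ]
```

move_arm:
  hand: [2.5,2.5,2.5,2.5,2.5,2.5,2.5,2.5]
  xyz:
    - [0.1,-0.02,-0.17]
    - [0.1,-0.02,-0.17]
    - [0.1,-0.02,-0.17]
    - [0.1,-0.02,-0.05]
    - [0.1,-0.02,-0.05]
    - [0.1,-0.02,-0.05]
    - [0.1,-0.02,0]
    - [0.12,-0.02,0]
  twist:
    - [0,0,0]
    - [0,0,0]
    - [0,0,0]
    - [0,0,0]
    - [0,0,0]
    - [0,0,0]
    - [0,0,0]
    - [0,0,0]

```text
clock: 13.5
eef_pos: [0.5631, -0.0016, 0.0243]
eef_rot: [3.138, -0.774, -0.186]
force: [0.9, -0.4, 0.6]
finger_gap: 0.025
gripper_force: 0.0
```

Run:
```python
from h import *
st(.038,(.530,.0093));ends();mont("n5.png")
```

```text
t 13.5 T [ 0.5631 -0.0016  0.0243] E [0.537  0.0035 0.0515] s,lat,h mm 8.0 -4.5 26.5 tilt 44.4 yaw -10.7 F [ 0.9 -0.4  0.6] q [-0.1  -0.34  2.43 -0.24  0.28  1.86]
end_left 0.86 0.62 [0.5834 0.0298 0.0778] err 0.0078
end_right 0.81 0.81 [ 0.5755 -0.025   0.0761] err 0.0041
scene face normal [ 0.301 -0.146 -0.943] theta 70.5 yaw -25.9 zmax 0.0843 [0.5551 0.0071 0.0659]
```

View pics/n5.png

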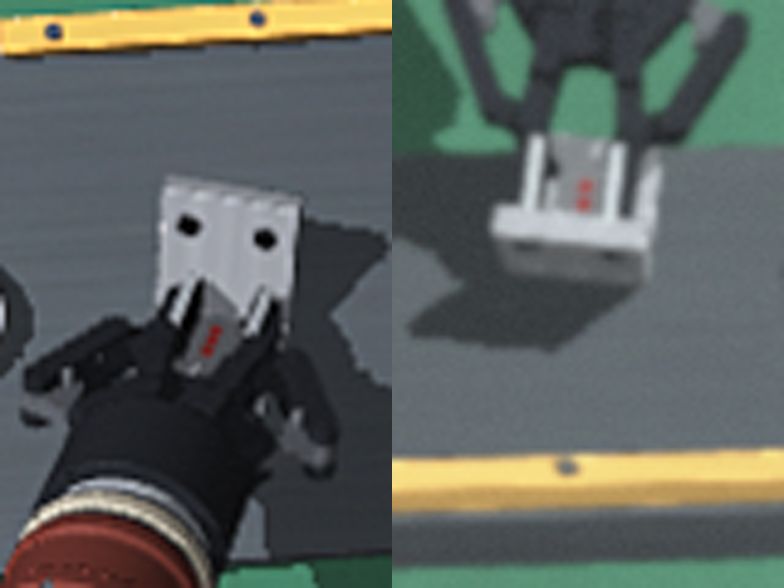

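The bracket is at about 45°, cradled with the foot against the fingers. Now I rotate the tool upright to ease it down.

move_arm:
  hand: [2.5,2.5,2.5,2.5,2.5,2.5,2.5,2.5,2.5,2.5,2.5,2.5]
  xyz:
    - [-0.01,0,-0.11]
    - [-0.01,0,-0.11]
    - [-0.01,0,-0.11]
    - [-0.01,0,-0.11]
    - [-0.03,0.005,-0.11]
    - [-0.03,0.005,-0.11]
    - [-0.03,0.005,-0.11]
    - [-0.03,0.005,-0.11]
    - [-0.04,0.01,-0.1]
    - [-0.04,0.01,-0.1]
    - [-0.04,0.01,-0.1]
    - [-0.04,0.01,-0.1]
  twist:
    - [0.34,1.84,0]
    - [0.34,1.84,0]
    - [0.34,1.84,0]
    - [0.34,1.84,0]
    - [0.34,1.84,0]
    - [0.34,1.84,0]
    - [0.34,1.84,0]
    - [0.34,1.84,0]
    - [0.34,1.84,0]
    - [0.34,1.84,0]
    - [0.34,1.84,0]
    - [0.34,1.84,0]

```text
clock: 15.45
eef_pos: [0.5597, -0.001, 0.0111]
eef_rot: [3.136, -0.38, -0.186]
force: [2.5, 0.1, -0.8]
finger_gap: 0.0252
gripper_force: 0.0
```

Run:
```python
from h import *
st(.038,(.530,.0093));ends()
```

```text
t 15.45 T [ 0.5597 -0.001   0.0111] E [0.5458 0.0018 0.0464] s,lat,h mm 16.9 -4.5 21.4 tilt 21.8 yaw -10.6 F [ 2.5  0.1 -0.8] q [-0.12 -0.16  2.18 -0.05  0.74  1.67]
end_left 0.62 0.74 [0.5995 0.0267 0.0513] err 0.0053
end_right 0.85 0.92 [ 0.5907 -0.0321  0.0494] err 0.0042Traceback (most recent call last):
  File "<stdin>", line 2, in <module>
  File "h.py", line 40, in ends
    P=cloud("scene",d2);m=trace("scene","bracket")[0]["mask"]&(d2>0)
                          ~~~~~~~~~~~~~~~~~~~~~~~~^^^
IndexError: list index out of range
```

move_arm:
  hand: [2.5,2.5,2.5,2.5,2.5,2.5,2.5,2.5,2.5,2.5,2.5,2.5]
  xyz:
    - [-0.05,0.01,-0.1]
    - [-0.05,0.01,-0.1]
    - [-0.05,0.01,-0.1]
    - [-0.05,0.01,-0.1]
    - [-0.06,0.01,-0.09]
    - [-0.06,0.01,-0.09]
    - [-0.06,0.01,-0.09]
    - [-0.06,0.01,-0.09]
    - [-0.07,0.015,-0.07]
    - [-0.07,0.015,-0.07]
    - [-0.07,0.015,-0.07]
    - [-0.07,0.015,-0.07]
  twist:
    - [0.34,1.84,0]
    - [0.34,1.84,0]
    - [0.34,1.84,0]
    - [0.34,1.84,0]
    - [0.34,1.84,0]
    - [0.34,1.84,0]
    - [0.34,1.84,0]
    - [0.34,1.84,0]
    - [0.34,1.84,0]
    - [0.34,1.84,0]
    - [0.34,1.84,0]
    - [0.34,1.84,0]

```text
clock: 17.3
eef_pos: [0.5523, 0.0004, 0.0007]
eef_rot: [3.135, 0.012, -0.185]
force: [2.1, 0.0, 0.0]
finger_gap: 0.0249
gripper_force: 0.0
```

Run:
```python
from h import *
st(.038,(.530,.0093))
try: ends()
except IndexError: pass
```

```text
t 17.3 T [5.523e-01 4.000e-04 7.000e-04] E [0.5528 0.0006 0.0387] s,lat,h mm 24.0 -4.5 13.7 tilt 0.8 yaw -10.6 F [2.1 0.  0. ] q [-0.13  0.09  1.91 -0.01  1.15  1.63]
end_left 0.57 0.63 [ 0.5489 -0.1904  0.0942] err 0.4568
end_right [] [(0.82, array([307.496, 261.408])), (0.36, array([324.184, 244.314]))]
scene face normal [0.448 0.052 0.892] theta -63.2 yaw 6.6 zmax 0.0837 [0.5702 0.0031 0.0434]
```

move_arm:
  hand: [2.5,2.5,2.5,2.5,2.5,2.5]
  xyz:
    - [0.03,0,0]
    - [0.05,-0.01,0]
    - [0.05,-0.01,0]
    - [0.05,-0.01,0]
    - [0.05,-0.01,0]
    - [0,0,0]
  twist:
    - [0.18,0.98,0]
    - [0.18,0.98,0]
    - [0.18,0.98,0]
    - [0,0,0]
    - [0,0,0]
    - [0,0,0]

```text
clock: 18.4
eef_pos: [0.5545, 0.0001, 0.0007]
eef_rot: [3.135, 0.062, -0.185]
force: [0.5, -0.1, 0.3]
finger_gap: 0.0252
gripper_force: 0.0
```

Run:
```python
from h import *
st(.038,(.530,.0093));mont("n6.png")
```

```text
t 18.4 T [5.545e-01 1.000e-04 7.000e-04] E [ 5.569e-01 -1.000e-04  3.860e-02] s,lat,h mm 28.2 -4.4 13.6 tilt 3.6 yaw -10.6 F [ 0.5 -0.1  0.3] q [-0.13  0.13  1.87 -0.    1.2   1.62]
```

View pics/n6.png

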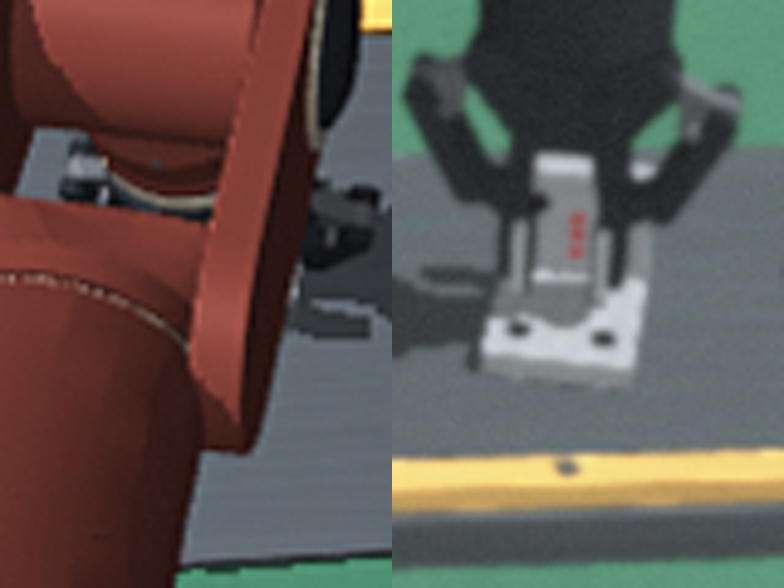

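The leg lies flat with its inner face up, with fingers at (520,250) and (610,250) in the crop and the contact force gone. I lift out, pass back over the foot and square the tool to the plate.

move_arm:
  hand: [2.5,2.5,2.5,2.5,2.5,2.5,2.5,2.5,2.5,2.5,2.5,2.5]
  xyz:
    - [0.1,0,0.1]
    - [0.1,0,0.6]
    - [0,0,1.2]
    - [0,0,1.7]
    - [0,0,1.7]
    - [0,0,1.7]
    - [0,0,1.5]
    - [-1.1,0.2,0]
    - [-1.1,0.2,0]
    - [-1.1,0.2,0]
    - [-1.1,0.2,0]
    - [-0.9,0.15,0]
  twist:
    - [0,0,0]
    - [0,0,0]
    - [0,0,0]
    - [0,0,0]
    - [0,0,0]
    - [-0.3,-1.8,0]
    - [-0.3,-1.8,0]
    - [0,0,2.7]
    - [0,0,2.7]
    - [0,0,2.7]
    - [0,0,2.7]
    - [0,0,2.8]

```text
clock: 20.0
eef_pos: [0.5037, 0.0096, 0.0871]
eef_rot: [3.136, -0.003, 0.054]
force: [-0.1, -0.0, 0.1]
finger_gap: 0.0249
gripper_force: 0.0
```

Run:
```python
from h import *
np.set_printoptions(precision=4,suppress=True)
st(.038,(.530,.0093))
b,d=camera("scene");P=cloud("scene",d);m=trace("scene","bracket")
print([(x["score"],x["mask"].sum()) for x in m])
v,u=np.nonzero(m[0]["mask"]);z=P[...,2]
k=m[0]["mask"]&(z>.03)&(z<.045)&(P[...,0]>.54);v,u=np.nonzero(k);X=atz("scene",np.c_[u,v],.037)[:,:2]
print(k.sum(),cv2.boxPoints(cv2.minAreaRect((X*1000).astype(np.float32))).round(1).tolist())
for th in("end_left","end_right"):print(th,[(q,atz("scene",[l],.025)[0]) for q,l in loc("scene",th)])
hsv=cv2.cvtColor(b,cv2.COLOR_RGB2HSV)
br=(hsv[...,0]>15)&(hsv[...,0]<30)&(hsv[...,1]>120)&(hsv[...,2]>190)&(v.size>0);br[:270]=0;br[300:]=0
v,u=np.nonzero(br);X=atz("scene",np.c_[u,v],.037)[:,:2];print(cv2.boxPoints(cv2.minAreaRect((X*1000).astype(np.float32))).round(1).tolist())
mont("n7.png")
```

```text
t 20.0 T [0.5037 0.0096 0.0871] E [0.5036 0.0098 0.1251] s,lat,h mm -26.1 -4.2 100.1 tilt 0.4 yaw 3.1 F [-0.1 -0.   0.1] q [-0.13 -0.15  1.99 -0.    1.3   1.39]
[(0.71, np.int64(1358))]
693 [[524.2999877929688, -18.700000762939453], [609.0, -34.0], [619.5999755859375, 24.5], [534.9000244140625, 39.900001525878906]]
end_left []
end_right [(0.69, array([ 0.5941, -0.0344,  0.025 ]))]
[[664.0, 112.5999984741211], [672.0999755859375, -575.5], [731.5, -574.7999877929688], [723.2999877929688, 113.30000305175781]]
```

View pics/n7.png

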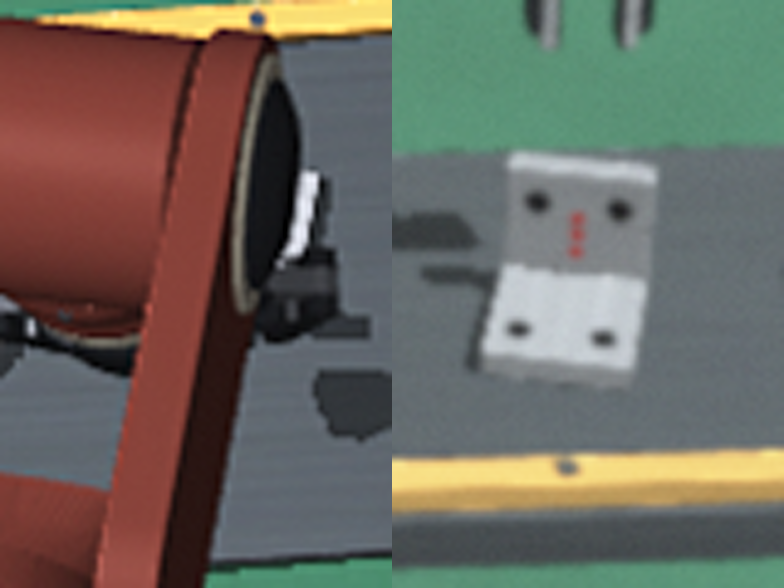

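move_arm:
  hand: [2.5,2.5,2.5,2.5,2.5,2.5,2.5,2.5,2.5,2.5,2.5]
  xyz:
    - [0,0,0]
    - [0,0,-1.4]
    - [0,0,-1.4]
    - [0,0,-1.4]
    - [0,0,-1.4]
    - [0,0,-1.4]
    - [0,0,-1.4]
    - [0.4,-0.02,0]
    - [0.4,-0.02,0]
    - [0.4,-0.02,0]
    - [0.4,-0.02,0]
  twist:
    - [0.26,-5,0]
    - [0,0,0]
    - [0,0,0]
    - [0,0,0]
    - [0,0,0]
    - [0,0,0]
    - [0,0,0]
    - [0,0,0]
    - [0,0,0]
    - [0,0,0]
    - [0,0,0]

```text
clock: 21.68
eef_pos: [0.5184, 0.0087, 0.0019]
eef_rot: [3.137, -0.084, 0.052]
force: [-9.3, 0.3, 6.2]
finger_gap: 0.0247
gripper_force: 3.4
```

move_arm:
  hand: [2.5,2.5,2.5,2.5,2.5,2.5]
  xyz:
    - [0.25,0.01,0]
    - [0.25,0.01,0]
    - [0.25,0.01,0]
    - [0.25,0.01,0]
    - [0.25,0.01,0]
    - [0.25,0.01,0]
  twist:
    - [0,0,0]
    - [0,0,0]
    - [0,0,0]
    - [0,0,0]
    - [0,0,0]
    - [0,0,0]

```text
clock: 22.42
eef_pos: [0.5325, 0.0089, 0.0013]
eef_rot: [3.136, -0.083, 0.052]
force: [-8.3, -2.7, 3.7]
finger_gap: 0.025
gripper_force: 3.3
```

```bash
cat >> h.py <<'E'
def leg():
    st(.038,(.530,.0093))
    b,d=camera("scene");P=cloud("scene",d);m=trace("scene","bracket")
    if not m: print("no mask");return
    z=P[...,2];k=m[0]["mask"]&(z>.03)&(z<.044)&(P[...,0]>.545);k=cv2.morphologyEx(k.astype(np.uint8),cv2.MORPH_OPEN,np.ones((3,3)))
    v,u=np.nonzero(k);X=atz("scene",np.c_[u,v],.037)[:,:2]
    r=cv2.minAreaRect((X*1000).astype(np.float32));print(k.sum(),[round(x,1) for x in r[1]],round(r[2],1),cv2.boxPoints(r).round(1).tolist())
    return b
E
python3 - <<'E'
from h import *
leg()
E
```

```text
t 22.43 T [0.5325 0.0089 0.0013] E [0.5293 0.009  0.0391] s,lat,h mm -0.6 -0.4 14.1 tilt 4.8 yaw 3.0 F [-8.3 -2.7  3.7] q [-0.13 -0.03  2.03  0.01  1.05  1.39]
718 [58.4, 82.7] 84.6 [[542.0999755859375, -20.600000381469727], [624.4000244140625, -28.299999237060547], [629.9000244140625, 29.799999237060547], [547.5999755859375, 37.5]]
```

move_arm:
  hand: [2.5,2.5,2.5,2.5,2.5,2.5,2.5,2.5,2.5,2.5]
  xyz:
    - [0.3,0.015,0]
    - [0.3,0.015,0]
    - [0.3,0.015,0]
    - [0.3,0.015,0]
    - [0.3,0.015,0]
    - [0.3,0.015,0]
    - [0.3,0.015,0]
    - [0.3,0.015,0]
    - [0.3,0.015,0]
    - [0.3,0.015,0]
  twist:
    - [0,0,0]
    - [0,0,0]
    - [0,0,0]
    - [0,0,0]
    - [0,0,0]
    - [0,0,0]
    - [0,0,0]
    - [0,0,0]
    - [0,0,0]
    - [0,0,0]

```text
clock: 23.78
eef_pos: [0.5623, 0.0106, 0.0012]
eef_rot: [3.136, -0.082, 0.052]
force: [-7.9, -1.3, 3.9]
finger_gap: 0.0249
gripper_force: 4.1
```

Run:
```python
from h import *
leg()
```

```text
t 23.77 T [0.5623 0.0106 0.0012] E [0.5591 0.0107 0.0391] s,lat,h mm 28.4 6.6 14.1 tilt 4.7 yaw 3.0 F [-7.9 -1.3  3.9] q [-0.12  0.04  1.96  0.01  1.05  1.4 ]
794 [82.6, 61.0] 2.6 [[571.9000244140625, 41.099998474121094], [574.7000122070312, -19.799999237060547], [657.2000122070312, -16.0], [654.5, 44.900001525878906]]
```

move_arm:
  hand: [2.5,2.5,2.5,2.5,2.5]
  xyz:
    - [0.2,0.01,0]
    - [0.2,0.01,0]
    - [0.2,0.01,0]
    - [0.2,0.01,0]
    - [0.2,0.01,0]
  twist:
    - [0,0,0]
    - [0,0,0]
    - [0,0,0]
    - [0,0,0]
    - [0,0,0]

```text
clock: 24.5
eef_pos: [0.5722, 0.0114, 0.0012]
eef_rot: [3.137, -0.082, 0.052]
force: [-9.3, -0.9, 5.5]
finger_gap: 0.025
gripper_force: 4.4
```

move_arm:
  hand: [2.5,2.5,2.5]
  xyz:
    - [0.1,0.005,0]
    - [0.1,0.005,0]
    - [0.1,0.005,0]
  twist:
    - [0,0,0]
    - [0,0,0]
    - [0,0,0]

```text
clock: 24.88
eef_pos: [0.5751, 0.0115, 0.0012]
eef_rot: [3.137, -0.082, 0.052]
force: [-8.4, -0.7, 4.6]
finger_gap: 0.0248
gripper_force: 4.4
```

move_arm:
  hand: [2.5,2.5,2.5]
  xyz:
    - [0.1,0.005,0]
    - [0.1,0.005,0]
    - [0.1,0.005,0]
  twist:
    - [0,0,0]
    - [0,0,0]
    - [0,0,0]

```text
clock: 25.25
eef_pos: [0.5781, 0.0117, 0.0012]
eef_rot: [3.137, -0.082, 0.052]
force: [-7.5, -0.8, 4.3]
finger_gap: 0.0251
gripper_force: 4.4
```

move_arm:
  hand: [2.5,2.5]
  xyz:
    - [0.1,0.005,0]
    - [0.1,0.005,0]
  twist:
    - [0,0,0]
    - [0,0,0]

```text
clock: 25.5
eef_pos: [0.5801, 0.0118, 0.0012]
eef_rot: [3.137, -0.082, 0.052]
force: [-9.5, -0.9, 5.3]
finger_gap: 0.0247
gripper_force: 4.4
```

move_arm:
  hand: [2.5,2.5]
  xyz:
    - [0.1,0.005,0]
    - [0.1,0.005,0]
  twist:
    - [0,0,0]
    - [0,0,0]

```text
clock: 25.75
eef_pos: [0.5803, 0.0118, 0.0011]
eef_rot: [3.137, -0.077, 0.053]
force: [-17.7, -2.0, 13.6]
finger_gap: 0.0252
gripper_force: 9.0
```

move_arm:
  hand: [2.5,2.5]
  xyz:
    - [0.1,0.005,0]
    - [0.1,0.005,0]
  twist:
    - [0,0,0]
    - [0,0,0]

```text
clock: 26.0
eef_pos: [0.5801, 0.0118, 0.001]
eef_rot: [3.137, -0.072, 0.053]
force: [-26.1, -2.0, 18.0]
finger_gap: 0.025
gripper_force: 11.5
```

Run:
```python
from h import *
b=leg()
cv2.imwrite("pics/n8.png",cv2.resize(b[235:305,280:380,::-1],None,fx=7,fy=7,interpolation=cv2.INTER_CUBIC))
```

```text
t 26.0 T [0.5801 0.0118 0.001 ] E [0.5774 0.0119 0.0389] s,lat,h mm 46.2 11.0 13.9 tilt 4.1 yaw 3.0 F [-26.1  -2.   18. ] q [-0.11  0.09  1.91  0.01  1.06  1.4 ]
758 [74.6, 60.9] 1.9 [[591.5, 43.0], [593.5, -17.799999237060547], [668.0999755859375, -15.300000190734863], [666.0, 45.5]]
```

View pics/n8.png

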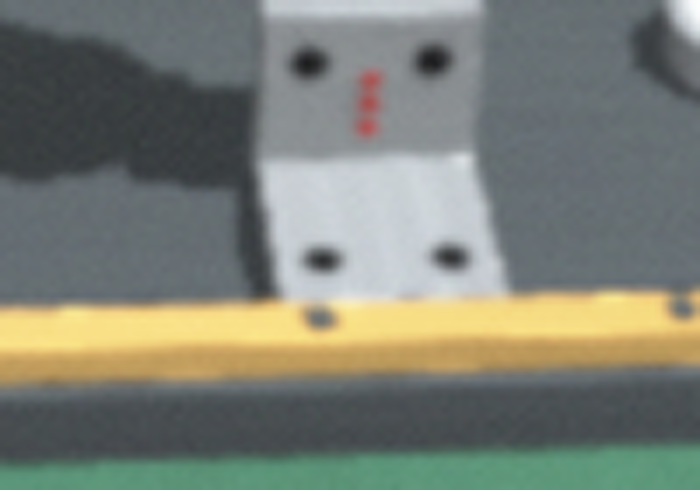

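The leg end is flush along the bar (crop row ~298, x 280–510) and the force rose to 26 N. I back straight off and lift clear.

move_arm:
  hand: [2.5,2.5,2.5,2.5,2.5,2.5,2.5,2.5,2.5,2.5,2.5,2.5]
  xyz:
    - [-0.1,-0.005,0]
    - [-0.1,-0.005,0]
    - [-0.1,-0.005,0]
    - [-0.2,-0.01,0]
    - [-0.5,-0.02,0]
    - [-1,-0.05,0]
    - [-1.5,-0.08,0]
    - [-1.5,-0.08,1]
    - [-1,0,3]
    - [0,0,4]
    - [0,-2,4]
    - [0,-3,3]
  twist:
    - [0,0,0]
    - [0,0,0]
    - [0,0,0]
    - [0,0,0]
    - [0,0,0]
    - [0,0,0]
    - [0,0,0]
    - [0,0,0]
    - [0,0,0]
    - [0,0,0]
    - [0,0,0]
    - [0,0,0]

```text
clock: 27.6
eef_pos: [0.5265, -0.0406, 0.1539]
eef_rot: [3.136, -0.091, 0.054]
force: [0.8, -0.2, -0.9]
finger_gap: 0.025
gripper_force: 0.0
```

Run:
```python
from h import *
b=leg()
for th,z in(("ref_block",.025),("probe",.025),("meter",0)):print(th,[(q,atz("scene",[l],z)[0].round(4)) for q,l in loc("scene",th)])
cv2.imwrite("pics/n9.png",cv2.resize(b[205:305,210:430,::-1],None,fx=3.6,fy=3.6,interpolation=cv2.INTER_CUBIC))
```

```text
t 27.6 T [ 0.5265 -0.0406  0.1539] E [ 0.523  -0.0406  0.1917] s,lat,h mm 2.0 -50.4 166.7 tilt 5.2 yaw 3.1 F [ 0.8 -0.2 -0.9] q [-0.23 -0.23  1.94  0.02  1.34  1.28]
743 [71.6, 61.0] 0.5 [[592.9000244140625, 43.099998474121094], [593.4000244140625, -18.0], [664.9000244140625, -17.399999618530273], [664.4000244140625, 43.599998474121094]]
ref_block [(0.56, array([0.5279, 0.1312, 0.025 ]))]
probe [(0.64, array([ 0.5592, -0.1649,  0.025 ]))]
meter [(0.94, array([ 0.5141, -0.4498,  0.    ]))]
```

View pics/n9.png

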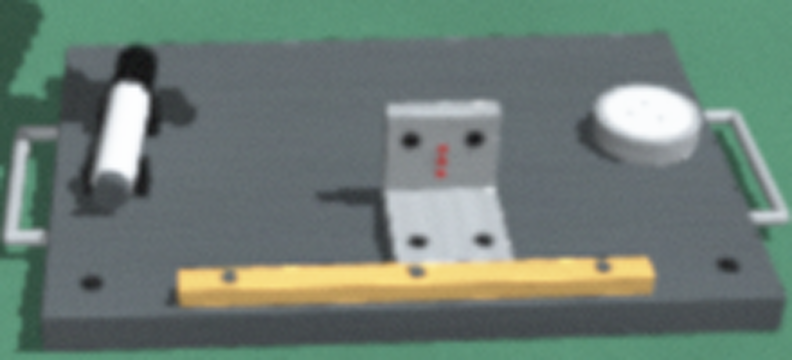

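The bracket lies flat against the bar (crop x 397–510, row ~260) and the bystanders have not moved. One numeric check remains for any dark gap along the bar.

Run:
```python
from h import *
a=cv2.imread("pics/n8.png")[::7,::7];b,_=camera("scene");b=b[235:305,280:380,::-1]
for n,p in(("pressed",a),("now",b)):
    for c in(43,50,57,64,69): print(n,c,[tuple(int(x) for x in p[r,c]) for r in range(38,46)])
```

```text
pressed 43 [(176, 174, 167), (200, 195, 189), (211, 204, 199), (212, 206, 198), (208, 206, 203), (179, 205, 220), (137, 190, 218), (119, 182, 215)]
pressed 50 [(204, 199, 193), (211, 205, 199), (213, 207, 201), (217, 211, 203), (221, 220, 218), (200, 233, 241), (160, 234, 251), (138, 227, 249)]
pressed 57 [(215, 209, 203), (215, 211, 202), (214, 211, 202), (215, 208, 200), (200, 200, 201), (168, 209, 227), (141, 221, 247), (133, 222, 247)]
pressed 64 [(112, 107, 105), (178, 173, 167), (212, 207, 199), (219, 215, 209), (206, 217, 219), (171, 219, 236), (140, 221, 245), (132, 221, 247)]
pressed 69 [(210, 205, 198), (211, 205, 200), (212, 205, 200), (207, 202, 198), (183, 197, 207), (149, 206, 231), (131, 217, 245), (130, 221, 247)]
now 43 [(171, 167, 161), (197, 193, 187), (205, 200, 193), (207, 202, 196), (193, 200, 203), (154, 191, 213), (120, 165, 192), (110, 161, 192)]
now 50 [(205, 201, 194), (208, 202, 195), (210, 205, 198), (212, 208, 202), (209, 221, 224), (176, 231, 246), (143, 226, 247), (134, 223, 247)]
now 57 [(210, 205, 199), (210, 206, 196), (209, 205, 197), (203, 198, 193), (178, 191, 199), (146, 211, 236), (132, 219, 245), (131, 219, 245)]
now 64 [(137, 134, 129), (191, 185, 178), (208, 204, 197), (206, 207, 204), (187, 212, 222), (150, 216, 240), (132, 218, 245), (128, 216, 244)]
now 69 [(206, 200, 194), (206, 202, 195), (203, 197, 191), (195, 197, 196), (163, 196, 215), (136, 208, 238), (130, 217, 244), (127, 216, 244)]
```

No dark gap shows anywhere, so the leg is flush.

```bash
python3 -c "
from cell import *
print(sign_off())"
```

```text
the job is handed in; nothing more can be done
None
```

The bracket was rolled over its heel and eased down flat, bare inner face up, with its free end flush on the brass stop; the disc, probe and display unit stayed put, and it was handed in at about 28 s. I viewed 12 pictures, two over the limit of 10.

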